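# Tuck a slide carrier under the reader's cover leaf and hold it down

### The arm

A 6-joint arm with a two-finger parallel gripper is mounted at the origin on a cart in front of the work surface, level with it; the furniture and walls round the work are solid. World frame = base frame: x ahead of the robot, y to its left, z up, the work surface at z = 0. Lengths are in m, angles in rad, forces in N, time in s.
With the tool pointing down it reaches from about 0.2 to 0.875 m from the base axis. Payload 3.4 kg.
Tool frame: the origin (TCP) lies between the finger pads; the fingertips stand 25 mm ahead of it and the grasp point (between the pads) lies 6 mm ahead of it (r.nose_length is the z of the fingertips in the tool frame, in m); z points along the fingers, x is the direction in which the jaws open and shut, and the axes are right-handed (so a half turn about z gives the same grasp; the last joint's range is limited). The gripper opens to 94 mm and grips with 3 to 60 N. Pads are 16 mm wide; open, the fingers measure 119 mm over their backs; the gripper's body (75 mm by 177 mm) begins 78 mm behind the grasp point.
Start: joints at [1.157, 0.276, 1.505, -0, 1.361, -0.121], TCP at [0.166, 0.551, 0.192] pointing down, gripper open.
Joint ranges: [-2.89, 2.89], [-0.75, 2.08], [0.22, 2.7], [-1.18, 4.32], [0.11, 2.71], [-2.7, 2.7]. Speed limits (rad/s): [2.57, 2.57, 3.14, 3.14, 3.14, 3.14].

### API

Orientations are given as a unit quaternion [w, x, y, z].
In Python, from plant import r, gripper_to, inverse_kinematics, vision, models, telemetry gives the robot as it stands. Calls block until the motion is done:
- r.move_to(position, orientation): joint-space move of the TCP to a pose.
- r.move_l(position, rot=None, vel=0.15, guard=None): straight line of the TCP; rot=None keeps the orientation; vel is the mean speed in m/s. With guard (N) it stops when the force on the tool has changed by that much, and returns True; else False.
- r.movej(angles): joint-space move.
- gripper_to(opening, f_grip=None): finger opening in m; f_grip is the grip in N (None keeps the last); returns when the fingers have stopped.
- r.hold(seconds).
- inverse_kinematics(position, orientation): joint angles nearest the present ones, or None.
- vision.snapshot(name): name is "scene" or "top"; returns the picture (400x640x3 uint8, red, green, blue); there is no depth.
- vision.get_calibration(name): a dict with "fx", "fy", "cx", "cy" (pixels), "D" ([k1, k2, p1, p2, k3] as OpenCV has them; the pictures are not rectified), "position" and "orientation" of the camera in the world. Camera axes: x right, y down, z forward; pixel columns grow to the right and rows downward; lengths in m; the calibration is good to about 2 mm. A picture is of the moment at which its call begins. get_calibration takes no time and is no camera call.
A pose or a line that the arm cannot do raises r.PlanningError and nothing moves.
- r.sign_off(): hands the job in, once; it reports no verdict.
Trained networks look in the newest picture that a camera, given by its name, has taken for a name from the list of things; names that differ only in an ending like _2 or _b are one class to them, and where a whole thing is asked for, a point or a joint stands for the part that bears it (a point fixed in the world has none). Each returns a list of dicts, best first, with "score" (0 to 1); they miss things now and then, are a little off and sometimes report something else, mostly with a low value. They report only what shows in the picture. A call takes as long as a camera call. They do not tell look-alikes from the thing itself.
- models.boxes_of(thing, camera): "at" ([x, y, z] in m, in world coordinates, good to about 4 mm: the middle of the surface that is visible of it).
- models.regions_of(thing, camera): "pixels" (400x640 bool, what is visible of it).
- models.mark_of(thing, camera): "at" ([x, y, z] in m, in world coordinates, good to about 4 mm: a listed point, or the origin of a listed thing).
Readings, each from a call of its own:
- telemetry.current_t(): time.
- telemetry.current_joints(): joint angles.
- telemetry.current_dq(): joint speeds.
- telemetry.current_joint_efforts(): joint torques, N m.
- telemetry.current_ee_pos(): TCP position.
- telemetry.current_tool_rot(): TCP orientation.
- telemetry.current_wrist_force(): force on the tool from outside, world axes, zero at the start.
- telemetry.current_torque(): the same for the moment, N m.
- telemetry.current_opening(): finger opening in m.
Only numpy, scipy, OpenCV 4.12 (cv2) and the standard library are available. Lean on these libraries where they do the work, as an engineer would, in place of code of your own. Each camera call takes 0.05 s, during which the arm holds its last target.

### The job

Pick up the metal slide carrier by its grip bar and tuck its front edge (the one farther from the bar) squarely under the hinged cover leaf of the slide reader, centred and well in, at least 12 mm past the leaf's bend, without lifting the leaf. Be gentle with the reader, and finish holding the carrier by the bar with its plate pressed flat on the sprung stage so that the stage is about half-way down, neither at the top nor at the bottom of its travel; do not let go. Leave the other things on the desk alone.

Things in the scene. Friction and masses are not known exactly. Their poses are not given: they have to be found in the camera images.
- carrier: Loose slide carrier, about 0.12 kg: bare metal plate 100 (x) x 76 (y) x 5 mm with a glass slide let in on either side and an upright grip bar 60 (x) x 12 (y) mm that rises from the plate to 37 mm above its underside. Origin: centre of the plate's underside; +x points to the front edge, the one to tuck; z up. The bar spans x = -45 to +15 mm, so it stands 35 mm from the front edge and 5 mm from the rear edge.
- carrier_grip (a point): Point inside the grip bar of the carrier, at the middle of its length and thickness, 25 mm above the plate's underside (carrier x = -15 mm); axes as the carrier's.
- carrier_edge (a point): Middle of the carrier's front edge, at its underside (carrier x = +50 mm); axes as the carrier's.
- reader: Fixed slide reader: flat white housing 190 (x) x 140 (y) mm, its deck 14 mm high, with the sprung stage on it and a cross block 37 mm high along its far edge (x = 65 to 90 mm) that carries the cover leaf's hinge. Origin: centre of its footprint on the desk; +x points from the open front to the hinge block, the direction in which the carrier is slid in; z up.
- stage_top (a point): Centre of the top face of the sprung stage, a dark steel plate 145 (x) x 100 (y) mm with two glass windows that spans reader x = -90 to +55 mm; 30 mm above the desk when not pressed; moves down with the stage; axes as the reader's.
- leaf_bend (a point): Middle of the lower edge of the cover leaf's bend line, at reader x = 15 mm, 39 mm above the desk when shut: 9 mm clear above the unpressed stage. The leaf is a grey plate 3 mm thick and 100 mm wide (y); from the bend it runs level 60 mm to its hinge at reader x = 75 mm, and in front of the bend a lip 11 mm long flares upward and toward the open front, to about reader x = 6 mm, its tip about 46 mm above the desk. Moves with the leaf.
- cover_leaf (a joint): Hinge of the cover leaf, rad: 0 = shut on its stop (level), grows as the front of the leaf is lifted; the light leaf is sprung shut (a force of about 1 N at the bend lifts it).
- reader_stage (a joint): Travel of the sprung stage, m: 0 = up, grows as it is pushed straight down, bottoms at 0.008. It begins to move at about 1.7 N and takes 0.8 N more for each mm; the carrier's own weight does not press it down.
- timer: Bystander: white bench timer 68 x 64 x 19 mm on the desk, midway between and beyond the reader and the carrier (a like one stands far back behind the monitors); origin at the centre of its underside.
- card_box: Bystander: flat orange box 62 x 88 x 14 mm near the right front corner of the desk (a like one lies far back at a monitor foot); origin at the centre of its underside.
- ethanol_bottle: Bystander: white bottle with red cap, 52 mm across and 124 mm high, on the left of the desk; origin at the centre of its underside.
There are look-alikes about, which are no part of the job. What is meant by the carrier is not yellow, and is the smaller of those in its own colour.

How it is judged:
By the outcome, as a careful person would: the job done as asked, in the order asked, and still so for the second after the job is handed in, while the arm keeps its last pose, push and grip.
It also fails if it takes over 40 s, if anything falls off the work surface, if the arm or the gripper's body presses on something with over 40 N, if the wrist force passes 120 N, or if a joint passes its speed limit or range.

## Working session

There is one attempt and no reset: what is moved stays moved. The work goes in short steps, each a Python script; the robot and the scene stay as the last script left them, time stands still between calls to the robot, and variables do not carry over. Pictures are saved under pics/ and viewed, and the job is handed in when it is done.

```bash
mkdir -p pics; ls; python3 - <<'E'
from plant import r, vision, models, telemetry
import cv2
for n in ("scene","top"):
    im=vision.snapshot(n); cv2.imwrite(f"pics/{n}0.png",im[:,:,::-1])
    c=vision.get_calibration(n); print(n,c)
    for t in ("carrier","carrier_grip","carrier_edge","reader","stage_top","leaf_bend","timer","card_box"):
        print(t,[(d['score'].__round__(2),[round(float(x),3) for x in d['at']]) for d in models.mark_of(t,n)])
print(telemetry.current_t(),r.nose_length)
E
```

```text
pics
scene {'fx': 451.2844273660788, 'fy': 451.2844273660788, 'cx': 316.7105723053072, 'cy': 191.64326322519867, 'D': array([-0.07144702,  0.        ,  0.        ,  0.        ,  0.        ]), 'position': array([-0.32145357, -1.02979879,  0.64699611]), 'orientation': array([-0.51197518,  0.78442639, -0.2960504 ,  0.18684436])}
carrier [(0.79, [0.487, 0.173, -0.003]), (0.71, [0.496, -0.021, -0.006]), (0.54, [0.547, 0.309, 0.002])]
carrier_grip [(0.94, [0.476, -0.019, 0.033]), (0.91, [0.469, 0.172, 0.025]), (0.56, [0.562, 0.315, 0.024])]
carrier_edge [(0.87, [0.536, 0.165, 0.001]), (0.66, [0.563, -0.041, -0.004]), (0.6, [0.501, 0.294, -0.002])]
reader [(0.78, [0.481, -0.228, 0.003])]
stage_top [(0.81, [0.465, -0.232, 0.031])]
leaf_bend [(0.79, [0.496, -0.23, 0.041])]
timer [(0.58, [0.68, -0.011, 0.0])]
card_box [(0.89, [0.45, -0.465, -0.002]), (0.5, [0.464, -0.232, 0.032])]
top {'fx': 417.6164040896268, 'fy': 417.6164040896268, 'cx': 318.77594235958225, 'cy': 199.75879912184436, 'D': array([-0.01817161,  0.        ,  0.        ,  0.        ,  0.        ]), 'position': array([ 3.96946628e-01, -9.74322843e-04,  1.36965582e+00]), 'orientation': array([ 0.03589264, -0.70365966,  0.70837814, -0.04213328])}
carrier [(0.94, [0.546, 0.315, 0.001]), (0.68, [0.496, -0.023, 0.003]), (0.58, [0.487, 0.167, -0.001])]
carrier_grip [(0.77, [0.472, 0.179, 0.029]), (0.68, [0.561, 0.319, 0.024]), (0.6, [0.474, -0.018, 0.034])]
carrier_edge [(0.87, [0.533, 0.163, 0.002]), (0.81, [0.499, 0.292, 0.008]), (0.66, [0.559, -0.04, 0.003])]
reader [(0.86, [0.482, -0.227, 0.003]), (0.6, [0.499, -0.23, 0.04])]
stage_top [(0.81, [0.463, -0.234, 0.027]), (0.46, [0.454, -0.465, 0.001])]
leaf_bend [(0.71, [0.499, -0.231, 0.041])]
timer [(0.81, [0.678, -0.009, 0.003])]
card_box [(0.82, [0.453, -0.467, -0.003])]
0.9 0.025
```

View pics/scene0.png

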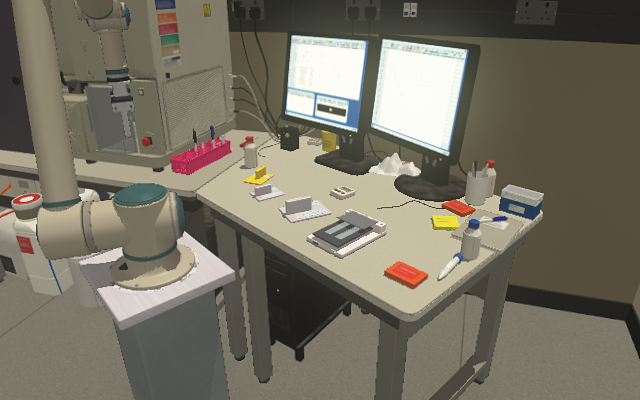

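View pics/top0.png

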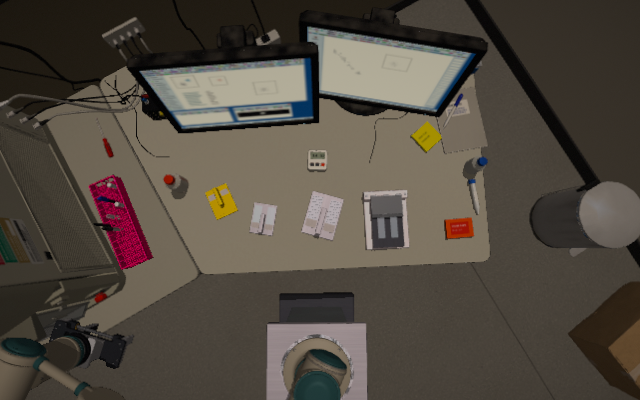

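```bash
python3 - <<'E'
import cv2
a=cv2.imread("pics/top0.png")
cv2.imwrite("pics/crop_top.png",cv2.resize(a[120:270,200:450],None,fx=3.2,fy=3.2,interpolation=cv2.INTER_CUBIC))
a=cv2.imread("pics/scene0.png")
cv2.imwrite("pics/crop_scene.png",cv2.resize(a[130:280,200:460],None,fx=3,fy=3,interpolation=cv2.INTER_CUBIC))
E
```

```text
(no output)
```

View pics/crop_top.png

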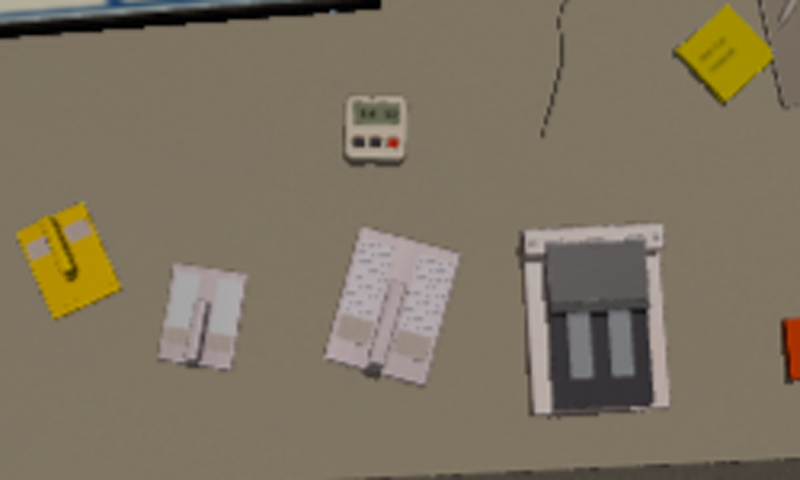

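View pics/crop_scene.png

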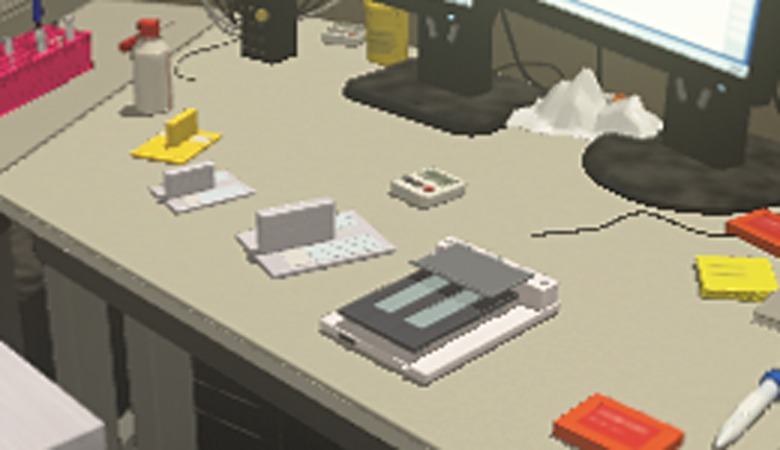

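Look-alikes in the top picture: yellow carrier (221,201), small grey carrier (264,219) and large grey carrier (323,216). The job means the one that isn't yellow and is the smaller grey, so I choose (264,219). Next I'll refine the poses.

```bash
python3 - <<'E'
import cv2,numpy as np
def crop(src,x0,y0,w,h,s,out):
    a=cv2.imread(src)[y0:y0+h,x0:x0+w]
    a=cv2.resize(a,None,fx=s,fy=s,interpolation=cv2.INTER_CUBIC)
    a=cv2.convertScaleAbs(a,alpha=1.25)
    for i in range(0,w,10):
        cv2.line(a,(int(i*s),0),(int(i*s),6),(0,0,255),1); cv2.putText(a,str(x0+i),(int(i*s),16),0,.35,(0,0,255),1)
    for i in range(0,h,10):
        cv2.line(a,(0,int(i*s)),(6,int(i*s)),(0,0,255),1); cv2.putText(a,str(y0+i),(8,int(i*s)+4),0,.35,(0,0,255),1)
    cv2.imwrite(out,a)
crop("pics/top0.png",240,195,50,50,12,"pics/c1.png")
crop("pics/top0.png",350,180,70,75,8,"pics/c2.png")
crop("pics/scene0.png",240,175,60,35,13,"pics/c3.png")
crop("pics/scene0.png",300,200,95,60,8,"pics/c4.png")
E
```

```text
(no output)
```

View pics/c1.png

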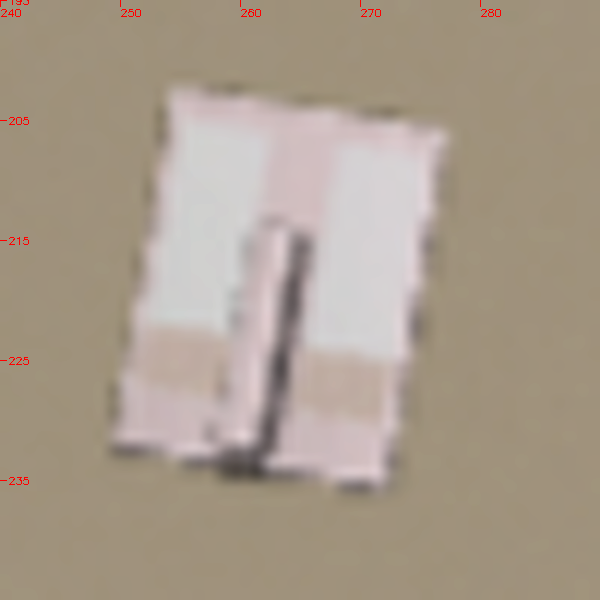

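View pics/c2.png

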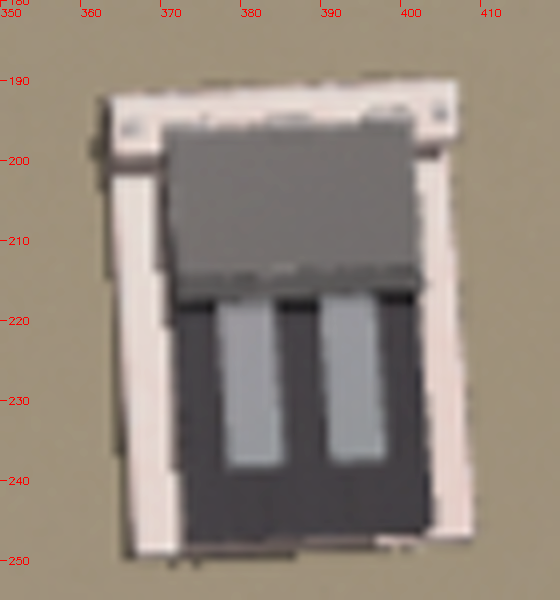

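View pics/c3.png

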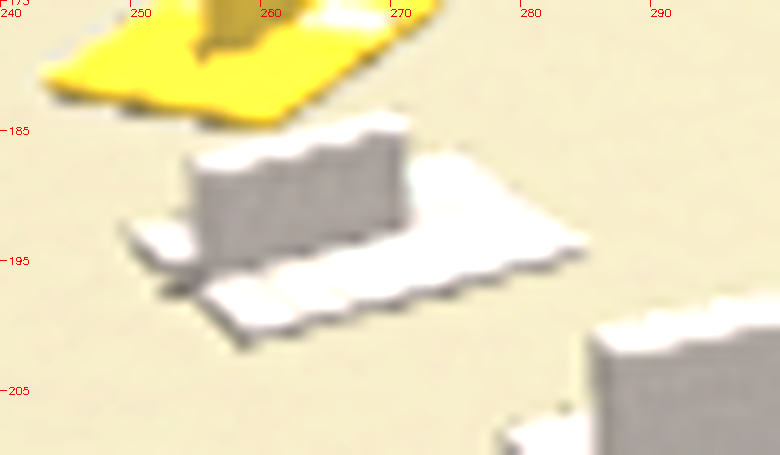

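View pics/c4.png

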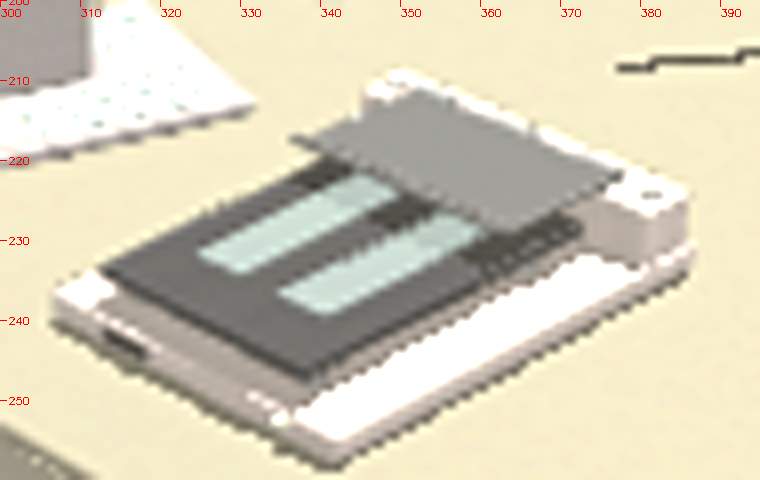

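```bash
cat > fit.py <<'E'
import numpy as np,cv2
from scipy.optimize import least_squares
from scipy.spatial.transform import Rotation as R
from plant import vision
cal={n:vision.get_calibration(n) for n in ("scene","top")}
def proj(n,P,off=0):
    c=cal[n]; q=c["orientation"]; Rw=R.from_quat([q[1],q[2],q[3],q[0]]).as_matrix()
    rv=cv2.Rodrigues(Rw.T)[0]; t=-Rw.T@(c["position"]+off)
    K=np.array([[c["fx"],0,c["cx"]],[0,c["fy"],c["cy"]],[0,0,1.]])
    return cv2.projectPoints(np.asarray(P,float).reshape(-1,1,3),rv,t,K,c["D"])[0].reshape(-1,2)
def fit(obs,x0,freez=True):
    def res(p,full=False):
        out=[]
        for n,(loc,px) in obs.items():
            Rz=R.from_euler('z',p[2]).as_matrix()
            P=np.asarray(loc)/1000@Rz.T+[p[0],p[1],p[3]]
            out.append((proj(n,P)-px))
        if full: return out
        return np.r_[np.concatenate(out).ravel()]
    s=least_squares(res,x0,loss='soft_l1'); return s.x,res(s.x,True)
E
python3 - <<'E'
from fit import *
def px(l,x0,y0,s): return np.array(l)/s+[x0-.5,y0-.5]
car={"top":([[50,38,5],[50,-38,5],[-50,-38,5],[-50,38,5],[15,6,37],[15,-6,37]],px([[168,90],[447,132],[390,487],[112,448],[262,222],[297,232]],240,195,12)),
"scene":([[-50,38,5],[-50,-38,5],[50,-38,5],[50,38,5],[-45,-6,37],[15,-6,37]],px([[125,228],[240,335],[588,240],[460,152],[195,168],[400,130]],240,175,13))}
rd={"top":([[-95,70,14],[-95,-70,14],[90,70,37],[90,-70,37],[-90,50,30],[-90,-50,30],[6,50,48],[6,-50,48]],px([[135,553],[473,537],[112,98],[457,80],[182,545],[433,532],[178,302],[417,292]],350,180,8)),
"scene":([[-90,50,30],[-90,-50,30],[-95,70,14],[6,50,48],[6,-50,48]],px([[103,270],[308,378],[55,295],[290,140],[510,230]],300,200,8))}
for nm,o,x0 in (("car",car,[.487,.17,-.17,0]),("rd",rd,[.481,-.228,0,0])):
    for k in (("top",),("scene",),("top","scene")):
        p,e=fit({i:o[i] for i in k},x0); print(nm,k,p.round(4),np.degrees(p[2]).round(2))
        for a in e: print(a.round(1).tolist())
    if nm=="rd":
        L=np.array([p[0],p[1]])+R.from_euler('z',p[2]).as_matrix()[:2,0]*.015; print("bend",L)
    else:
        for t in (.05,-.015): print(np.array([p[0],p[1]])+R.from_euler('z',p[2]).as_matrix()[:2,0]*t)
E
```

```text
car ('top',) [ 0.4882  0.171  -0.153  -0.0127] -8.76
[[0.5, -0.0], [-0.1, -0.2], [-0.1, 0.2], [0.3, 0.1], [-0.7, 0.1], [0.0, -0.2]]
car ('scene',) [ 0.4774  0.1641 -0.1767  0.0062] -10.12
[[-0.2, 0.1], [-0.1, -0.3], [-0.3, 0.5], [-0.1, -0.1], [0.2, 0.3], [0.5, -0.5]]
car ('top', 'scene') [ 0.4853  0.1705 -0.1624  0.002 ] -9.31
[[0.2, 0.3], [-0.2, 0.4], [-0.5, 1.1], [-0.4, 0.7], [-1.1, 0.6], [-0.3, 0.4]]
[[0.7, 0.2], [1.1, -0.3], [0.5, 0.3], [0.4, -0.1], [1.3, 0.3], [1.4, -0.5]]
[0.53461476 0.16240529]
[0.4704701  0.17291542]
rd ('top',) [ 0.4838 -0.2323  0.0394 -0.0126] 2.26
[[-0.5, 0.4], [0.0, 0.3], [-0.1, 0.1], [-0.4, 0.4], [0.4, -0.4], [-0.1, -0.3], [-0.2, -0.2], [1.0, -0.3]]
rd ('scene',) [ 0.4758 -0.2358  0.0466  0.0033] 2.67
[[-0.1, 0.2], [0.3, -0.1], [-0.2, 0.2], [0.7, -0.5], [-0.7, 0.1]]
rd ('top', 'scene') [ 0.4827 -0.23    0.0399 -0.0019] 2.29
[[-0.7, 0.8], [0.1, 0.7], [-0.4, 0.0], [-0.4, 0.3], [0.1, -0.1], [-0.1, 0.1], [-0.4, -0.0], [1.0, -0.2]]
[[0.4, 0.1], [0.4, -0.2], [0.4, 0.1], [1.1, -0.3], [-0.6, 0.2]]
bend [ 0.49773154 -0.22938039]
```

```bash
cat > h.py <<'E'
import numpy as np
from scipy.spatial.transform import Rotation as R
from plant import r, gripper_to, inverse_kinematics, vision, models, telemetry
def quat(yaw,flip):
    # tool z down, tool x along +-carrier y
    y=np.array([-np.sin(yaw),np.cos(yaw),0])*(-1 if flip else 1); z=np.array([0,0,-1.])
    M=np.c_[y,np.cross(z,y),z]; q=R.from_matrix(M).as_quat(); return [float(q[3]),*map(float,q[:3])]
def st(m=""):
    print(m,"t",round(telemetry.current_t(),2),"p",np.round(telemetry.current_ee_pos(),4),"F",np.round(telemetry.current_wrist_force(),2),"M",np.round(telemetry.current_torque(),2),"open",round(telemetry.current_opening(),4))
E
python3 - <<'E'
from h import *
st(); print(telemetry.current_tool_rot())
for f in (0,1):
    print(f,[np.round(j,2).tolist() if (j:=inverse_kinematics(p,quat(y,f))) is not None else None for p,y in (([.4705,.1729,.034],-.1624),([.445,-.231,.06],.0399))])
f=0 if True else 1
E
```

```text
t 0.9 p [0.166  0.5505 0.1922] F [-0.02  0.15  0.09] M [-0.06 -0.01  0.05] open 0.0938
[-2.28833854e-05  8.02693462e-01  5.96391821e-01  3.93641707e-05]
0 [[0.21, 0.31, 1.89, -0.0, 0.94, -1.2], [-0.62, 0.28, 1.86, -0.0, 1.0, -2.23]]
1 [[0.21, 0.31, 1.89, -0.0, 0.94, 1.95], [-0.62, 0.28, 1.86, -0.0, 1.0, 0.91]]
```

```bash
python3 - <<'E'
from h import *
import cv2
q=quat(-.1624,1)
gripper_to(.06,25)
r.move_to([.4705,.1729,.13],q); st("above")
im=vision.snapshot("scene"); cv2.imwrite("pics/above.png",cv2.resize(im[130:250,180:340,::-1],None,fx=4.5,fy=4.5,interpolation=cv2.INTER_CUBIC))
im=vision.snapshot("top"); cv2.imwrite("pics/above_t.png",cv2.resize(im[150:270,190:350,::-1],None,fx=4.5,fy=4.5,interpolation=cv2.INTER_CUBIC))
E
```

```text
above t 3.39 p [0.4705 0.1734 0.1302] F [-0.04  0.17  1.03] M [-0.01  0.1   0.03] open 0.0602
```

View pics/above.png

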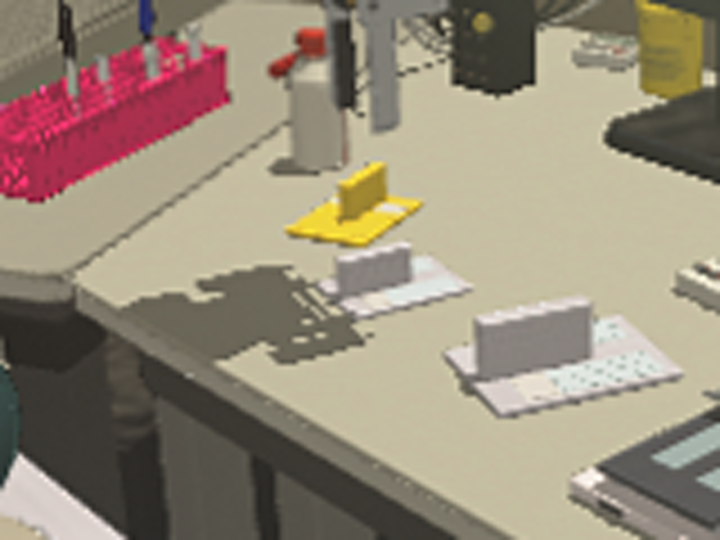

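View pics/above_t.png

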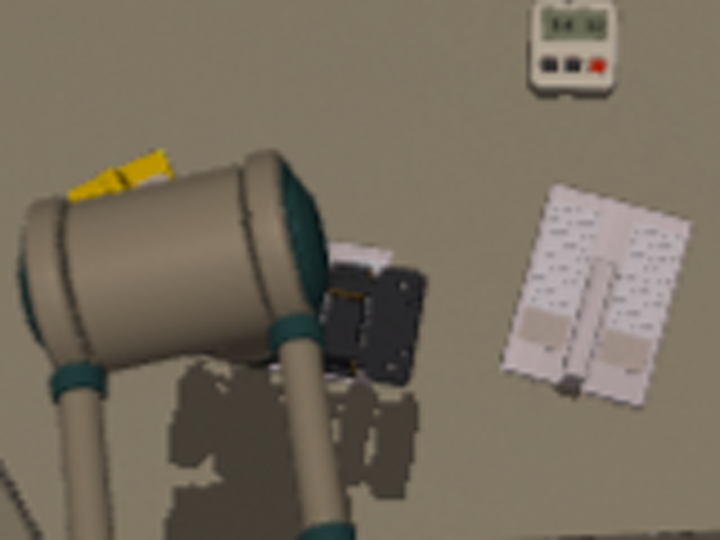

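The gripper is above the small grey carrier (about (365,275) in the scene crop) and nothing is under the fingers except the carrier. I'll descend and grip.

```bash
python3 - <<'E'
from h import *
import cv2
print(r.move_l([.4705,.1729,.034],vel=.08,guard=8)); st("down")
gripper_to(.0,30); r.hold(.2); st("grip")
im=vision.snapshot("scene"); cv2.imwrite("pics/grip.png",cv2.resize(im[150:230,200:320,::-1],None,fx=6,fy=6,interpolation=cv2.INTER_CUBIC))
E
```

```text
False
down t 4.84 p [0.471  0.173  0.0345] F [ 0.62 -0.36 -0.39] M [ 0.02  0.17 -0.03] open 0.06
grip t 6.03 p [0.4705 0.1729 0.034 ] F [-0.54  0.35 -0.32] M [ 0.02  0.16 -0.  ] open 0.0004
```

View pics/grip.png

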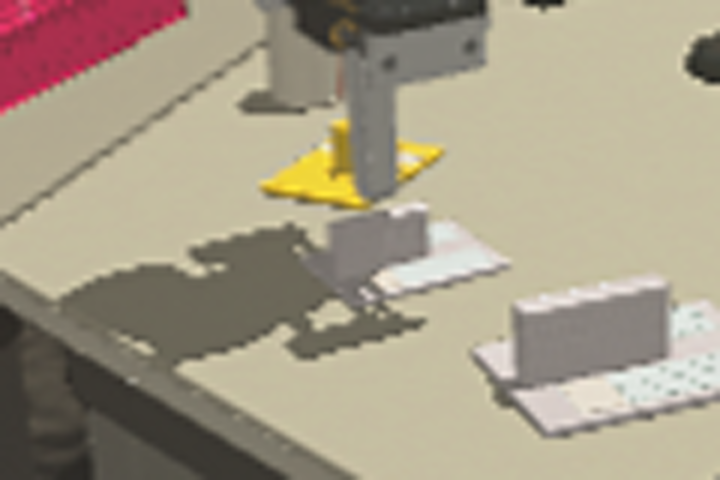

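```bash
python3 - <<'E'
from h import *
from fit import proj
p=np.array(telemetry.current_ee_pos()); 
for z in (0.009,.034,.1): print(z,[proj(n,[[p[0],p[1],z]]).round(1).tolist() for n in("scene","top")])
print(telemetry.current_tool_rot(),telemetry.current_joints(),r.nose_length)
import cv2
for n in("scene","top"):
    im=vision.snapshot(n); cv2.imwrite(f"pics/g_{n}.png",im[:,:,::-1])
    for t in("carrier","carrier_grip"): print(n,t,[(round(d['score'],2),np.round(d['at'],3).tolist()) for d in models.mark_of(t,n)])
E
```

```text
0.009 [[[263.5, 193.2]], [[261.7, 223.7]]]
0.034 [[[263.1, 186.6]], [[260.7, 223.3]]]
0.1 [[[262.0, 168.7]], [[257.9, 222.1]]]
[-2.03292367e-05 -6.47425695e-01  7.62128578e-01  8.05757748e-06] [ 2.13280405e-01  3.12018756e-01  1.89398592e+00 -6.15677030e-06
  9.35631436e-01  1.94647314e+00] 0.025
scene carrier [(0.95, [0.495, -0.02, -0.006]), (0.71, [0.484, 0.171, -0.002]), (0.52, [0.55, 0.311, -0.001])]
scene carrier_grip [(0.78, [0.472, 0.171, 0.025]), (0.76, [0.479, -0.02, 0.029]), (0.49, [0.56, 0.316, 0.026])]
top carrier [(0.86, [0.497, -0.023, 0.001]), (0.76, [0.548, 0.315, 0.002]), (0.43, [0.488, 0.17, -0.004])]
top carrier_grip [(0.69, [0.471, 0.178, 0.027]), (0.69, [0.558, 0.317, 0.027]), (0.61, [0.477, -0.014, 0.033])]
```

View pics/g_top.png

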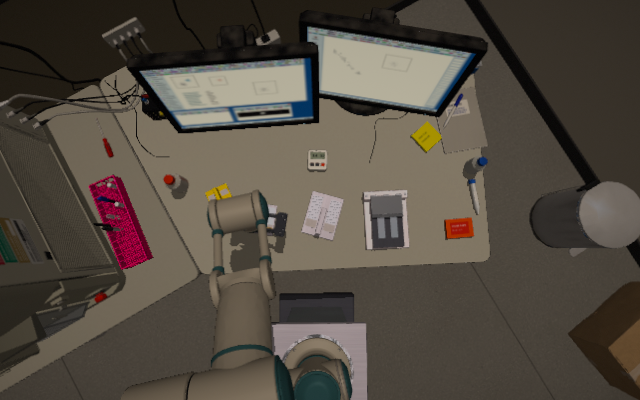

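View pics/g_scene.png

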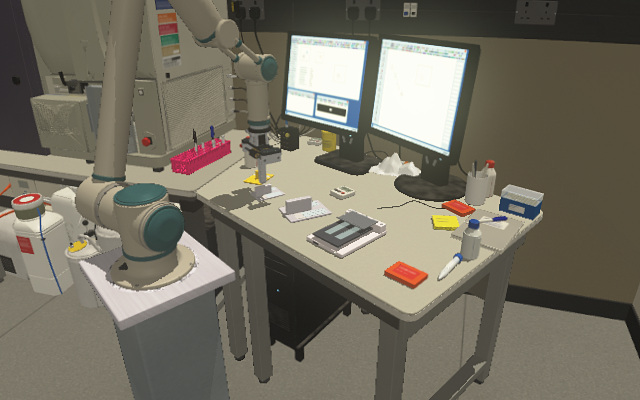

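```bash
python3 - <<'E'
import cv2,numpy as np
from fit import proj
for n,(x0,y0,w,h),out in (("scene",(225,125,75,80),"z1"),("top",(200,180,100,90),"z2")):
    s=7; a=cv2.imread(f"pics/g_{n}.png")[y0:y0+h,x0:x0+w]; a=cv2.resize(a,None,fx=s,fy=s,interpolation=cv2.INTER_CUBIC)
    c,si=np.cos(-.1624),np.sin(-.1624)
    def L(P,Q,col):
        u=(proj(n,[P,Q])+.5-[x0,y0])*s; cv2.line(a,*[tuple(map(int,t)) for t in u],col,1)
    for dz,col in ((0,(0,0,255)),(.04,(0,255,0))):
        t=np.array([.4705,.1729,.009+dz]); L(t,t+[0,0,.097],col)
        b=t+[0,0,.097]
        cs=[b+[c*i-si*j,si*i+c*j,0] for i,j in((.0375,.0885),(.0375,-.0885),(-.0375,-.0885),(-.0375,.0885))]
        for k in range(4): L(cs[k],cs[(k+1)%4],col)
    cv2.imwrite(f"pics/{out}.png",a)
E
```

```text
(no output)
```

View pics/z1.png

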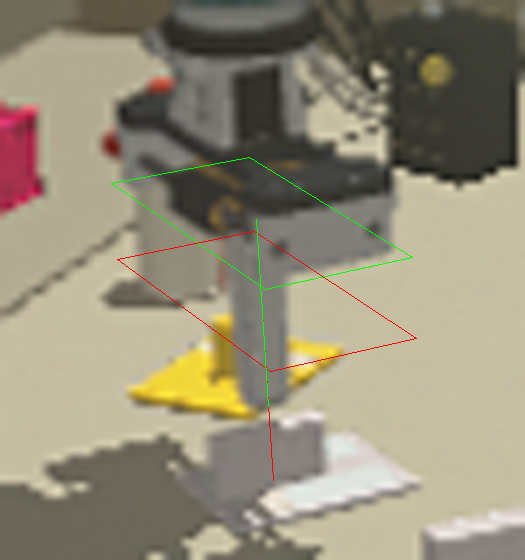

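View pics/z2.png

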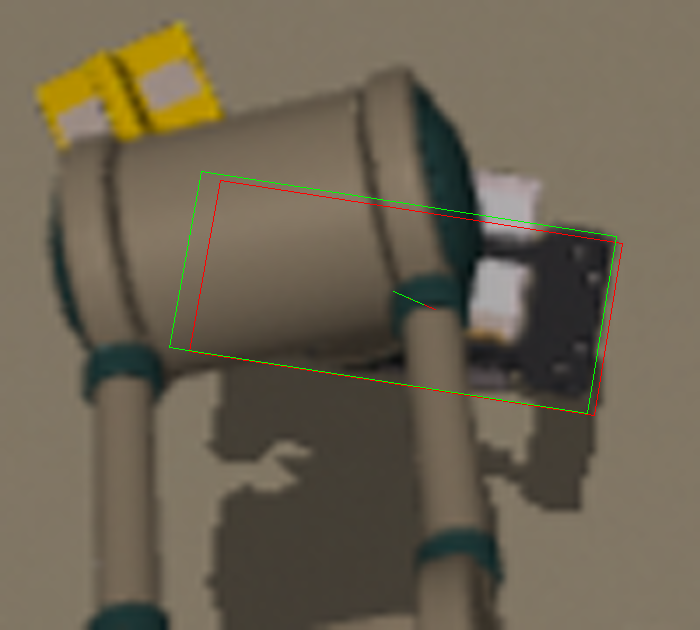

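```bash
python3 - <<'E'
from h import *
import cv2
gripper_to(.06,30)
for z in (.022,.008):
    print(r.move_l([.4705,.1729,z],vel=.06,guard=3)); r.hold(.1); st(z)
for n,(x0,y0,w,h) in (("scene",(225,145,75,60)),("top",(225,190,75,60))):
    im=vision.snapshot(n); cv2.imwrite(f"pics/d_{n}.png",cv2.resize(im[y0:y0+h,x0:x0+w,::-1],None,fx=8,fy=8,interpolation=cv2.INTER_CUBIC))
E
```

```text
False
0.022 t 7.86 p [0.4705 0.1729 0.0218] F [-0.24  0.23 -0.04] M [-0.01  0.19  0.01] open 0.0601
False
0.008 t 8.34 p [0.4705 0.1729 0.0079] F [-0.54 -0.44  0.26] M [0.   0.14 0.01] open 0.0601
```

View pics/d_scene.png

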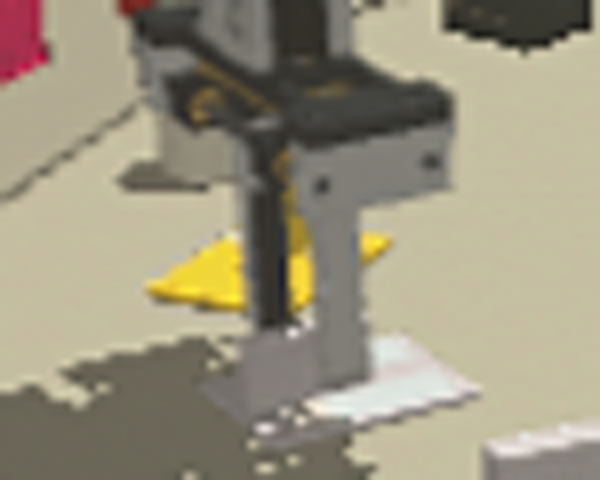

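View pics/d_top.png

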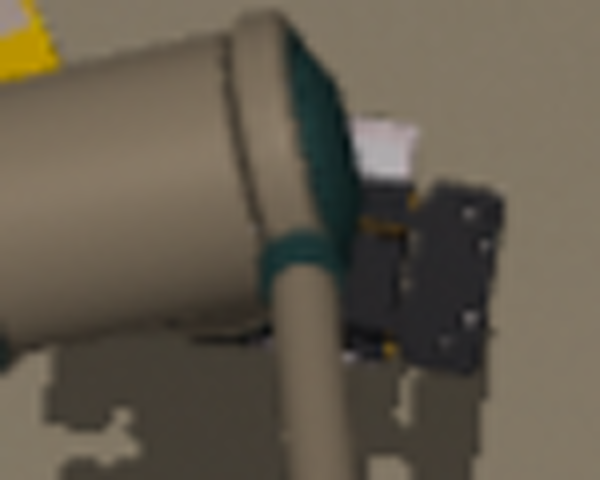

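```bash
python3 - <<'E'
from fit import proj
import numpy as np
c,s=np.cos(-.1624),np.sin(-.1624)
for off in (.03,.0375):
  for z in (0,.01,.02,.03): print(off,z,proj("scene",[[.4705+s*off,.1729-c*off,z]]).round(1).tolist(), proj("scene",[[.4705-s*off,.1729+c*off,z]]).round(1).tolist())
E
```

```text
0.03 0 [[267.5, 198.6]] [[260.0, 192.6]]
0.03 0.01 [[267.3, 195.9]] [[259.8, 190.0]]
0.03 0.02 [[267.2, 193.3]] [[259.7, 187.4]]
0.03 0.03 [[267.0, 190.6]] [[259.5, 184.8]]
0.0375 0 [[268.4, 199.4]] [[259.1, 191.9]]
0.0375 0.01 [[268.3, 196.7]] [[258.9, 189.3]]
0.0375 0.02 [[268.1, 194.0]] [[258.8, 186.7]]
0.0375 0.03 [[268.0, 191.3]] [[258.6, 184.1]]
```

```bash
python3 - <<'E'
from h import *
import cv2
print(r.move_l([.4705,.1729,-.003],vel=.04,guard=3)); r.hold(.1); st()
im=vision.snapshot("scene"); x0,y0,w,h=(225,145,75,60); cv2.imwrite(f"pics/e_scene.png",cv2.resize(im[y0:y0+h,x0:x0+w,::-1],None,fx=8,fy=8,interpolation=cv2.INTER_CUBIC))
E
```

```text
False
 t 8.97 p [ 0.4705  0.1729 -0.003 ] F [-0.69 -0.38  0.83] M [ 0.    0.11 -0.04] open 0.0601
```

View pics/e_scene.png

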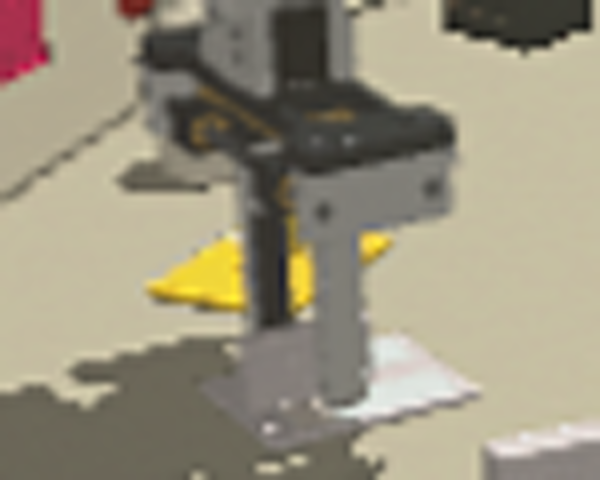

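```bash
python3 - <<'E'
from h import *
import cv2
gripper_to(0,30); r.hold(.2); st("grip")
if telemetry.current_opening()>.009:
    r.move_l([.4705,.1729,.137],vel=.12); r.hold(.1); st("lift")
for n,(x0,y0,w,h) in (("scene",(215,105,90,70)),("top",(225,190,75,60))):
    im=vision.snapshot(n); cv2.imwrite(f"pics/l_{n}.png",cv2.resize(im[y0:y0+h,x0:x0+w,::-1],None,fx=8,fy=8,interpolation=cv2.INTER_CUBIC))
E
```

```text
grip t 10.02 p [ 0.4705  0.173  -0.003 ] F [0.63 0.67 0.59] M [ 0.07  0.12 -0.05] open 0.0117
lift t 11.43 p [0.4699 0.1727 0.1362] F [-0.26  0.06 -0.63] M [0.02 0.16 0.  ] open 0.0117
```

View pics/l_scene.png

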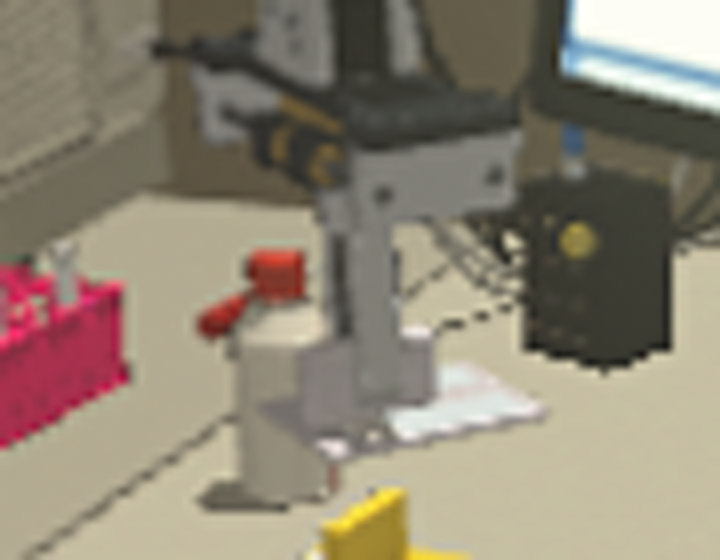

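```bash
cat >> h.py <<'E'
RD=np.array([.4827,-.230]); YAW=.0399
def tgt(edge,z,dy=0,grip=.065):
    u=np.array([np.cos(YAW),np.sin(YAW)]); v=np.array([-u[1],u[0]])
    p=RD+u*(edge-grip)+v*dy; return [p[0],p[1],z]
E
python3 - <<'E'
from h import *
import cv2
q=quat(YAW,1)
r.move_to(tgt(-.008,.137),q); st("over")
print(r.move_l(tgt(-.008,.047),vel=.12,guard=8)); r.hold(.2); st("pre")
for n,(x0,y0,w,h) in (("scene",(290,150,110,110)),("top",(340,170,90,90))):
    im=vision.snapshot(n); cv2.imwrite(f"pics/p_{n}_raw.png",im[:,:,::-1]); cv2.imwrite(f"pics/p_{n}.png",cv2.resize(im[y0:y0+h,x0:x0+w,::-1],None,fx=5.4,fy=5.4,interpolation=cv2.INTER_CUBIC))
    for t in("carrier","carrier_grip","carrier_edge","leaf_bend","reader","stage_top"): print(n,t,[(round(d['score'],2),np.round(d['at'],3).tolist()) for d in models.mark_of(t,n) if abs(d['at'][1]+.23)<.08])
E
```

```text
over t 13.05 p [ 0.4101 -0.2323  0.137 ] F [-0.09 -0.61 -1.66] M [-0.03  0.19  0.03] open 0.0124
False
pre t 14.15 p [ 0.4103 -0.2333  0.0477] F [ 0.67 -0.22 -0.95] M [-0.03  0.16 -0.02] open 0.0115
scene carrier [(0.77, [0.423, -0.235, 0.049]), (0.19, [0.479, -0.229, 0.053])]
scene carrier_grip [(0.89, [0.412, -0.236, 0.076])]
scene carrier_edge [(0.57, [0.475, -0.229, 0.051])]
scene leaf_bend [(0.54, [0.497, -0.228, 0.045])]
scene reader [(0.16, [0.497, -0.231, 0.038])]
scene stage_top [(0.96, [0.465, -0.234, 0.03])]
top carrier [(0.57, [0.428, -0.232, 0.046])]
top carrier_grip [(0.57, [0.412, -0.231, 0.079])]
top carrier_edge [(0.68, [0.465, -0.236, 0.028]), (0.58, [0.472, -0.233, 0.05])]
top leaf_bend [(0.92, [0.5, -0.232, 0.043])]
top reader [(0.93, [0.481, -0.225, 0.003])]
top stage_top [(0.7, [0.464, -0.235, 0.028])]
```

View pics/p_scene.png

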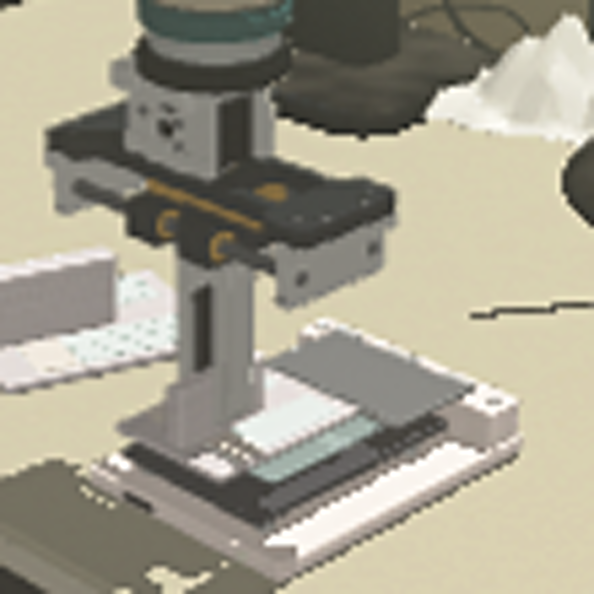

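View pics/p_top.png

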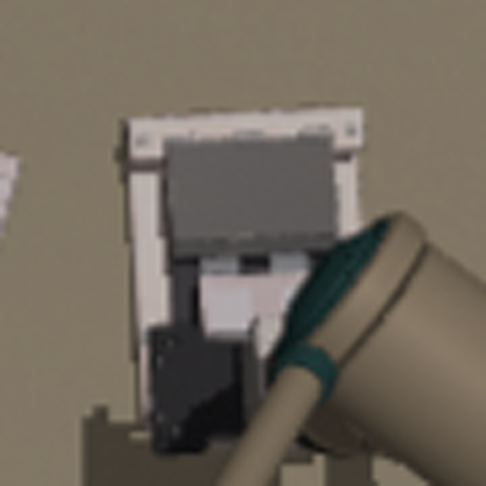

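```bash
python3 - <<'E'
import cv2
from fit import *
a=cv2.imread("pics/p_top_raw.png")[208:245,360:410]; cv2.imwrite("pics/q1.png",cv2.convertScaleAbs(cv2.resize(a,None,fx=15,fy=15,interpolation=cv2.INTER_CUBIC),alpha=1.3))
a=cv2.imread("pics/p_scene_raw.png")[205:255,305:375]; cv2.imwrite("pics/q2.png",cv2.resize(a,None,fx=11,fy=11,interpolation=cv2.INTER_CUBIC))
E
```

```text
(no output)
```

View pics/q1.png

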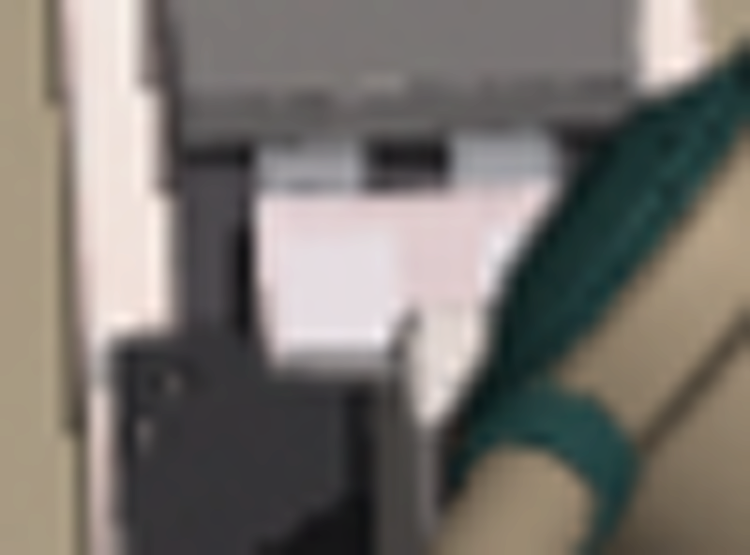

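View pics/q2.png

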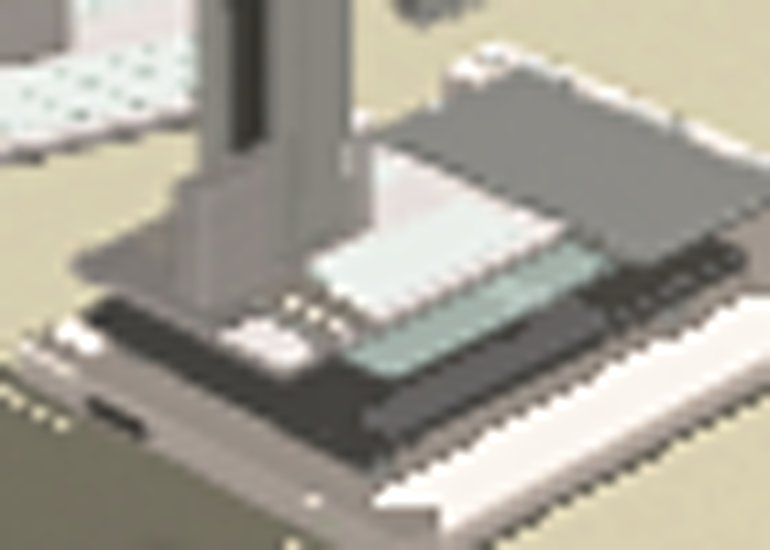

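```bash
python3 - <<'E'
from fit import *
obs={"top":([[50,38,5]],np.array([[376.7,220.5]])),"scene":([[-50,38,5],[-50,-38,5],[50,-38,5]],np.array([[311.6,228.6],[330.9,238.3],[356.5,225.2]]))}
p,e=fit(obs,[.425,-.233,.04,.05]); print(p.round(4),[a.round(1).tolist() for a in e])
u=np.array([np.cos(.0399),np.sin(.0399)]); v=np.array([-u[1],u[0]])
d=p[:2]-[.4827,-.23]; print("reader frame origin",d@u,d@v,np.degrees(p[2]))
# expected
for p in ([.4827-.058*u[0],-.23-.058*u[1],.0507],):
    for n in obs:
        L=np.array(obs[n][0])/1000; P=np.c_[L[:,:1]*u+L[:,1:2]*v,L[:,2]]+p
        print(n,(proj(n,P)-obs[n][1]).round(1).tolist())
E
```

```text
[ 0.4259 -0.234   0.0329  0.0511] [[[-0.3, 0.3]], [[-0.1, -0.4], [0.1, -0.1], [0.4, 0.4]]]
reader frame origin -0.056906410743725426 -0.0017028370426752349 1.8868533874045137
top [[-0.9, 0.8]]
scene [[-0.8, -0.3], [-0.5, -0.0], [-0.4, 0.4]]
```

```bash
python3 - <<'E'
from h import *
D=.0022
def F(n=5):
    a=[]
    for _ in range(n): r.hold(.03); a.append(telemetry.current_wrist_force())
    return np.mean(a,0).round(2)
r.move_l(tgt(-.008,.033,D),vel=.05); r.hold(.1); print(F())
for z in (.030,.0285,.0275,.0265,.0255):
    g=r.move_l(tgt(-.008,z,D),vel=.02,guard=2.5); f=F(); print(z,g,telemetry.current_ee_pos()[2].round(4),f,telemetry.current_t())
E
```

```text
[-0.19  0.25 -1.42]
0.03 False 0.03 [-0.05  0.1  -1.18] 16.0167
0.0285 False 0.0285 [-0.21  0.41 -1.42] 16.4333
0.0275 False 0.0275 [ 0.05  0.04 -1.27] 16.85
0.0265 False 0.0267 [0.04 0.21 0.64] 17.2667
0.0255 False 0.0256 [0.34 0.06 1.49] 17.6833
```

```bash
python3 - <<'E'
from h import *
import cv2
D=.0022
def F(n=5):
    a=[]
    for _ in range(n): r.hold(.03); a.append(telemetry.current_wrist_force())
    return np.mean(a,0).round(2)
r.move_l(tgt(-.008,.0288,D),vel=.03); print(F())
for e in (.008,.018,.033):
    g=r.move_l(tgt(e,.0288,D),vel=.03,guard=3); print(e,g,np.round(telemetry.current_ee_pos(),4),F(),telemetry.current_t())
    if g: break
for n,(x0,y0,w,h) in (("scene",(310,195,80,60)),("top",(350,180,70,70))):
    im=vision.snapshot(n); cv2.imwrite(f"pics/i_{n}.png",cv2.resize(im[y0:y0+h,x0:x0+w,::-1],None,fx=8,fy=8,interpolation=cv2.INTER_CUBIC))
E
```

```text
[-0.45  0.32 -1.45]
0.008 False [ 0.4256 -0.2299  0.0287] [ 0.1  -0.35 -0.78] 18.9583
0.018 False [ 0.4358 -0.2296  0.0288] [ 0.06  0.14 -1.  ] 19.6083
0.033 False [ 0.4506 -0.2289  0.0287] [ 0.37 -0.45 -1.1 ] 20.425
```

View pics/i_scene.png

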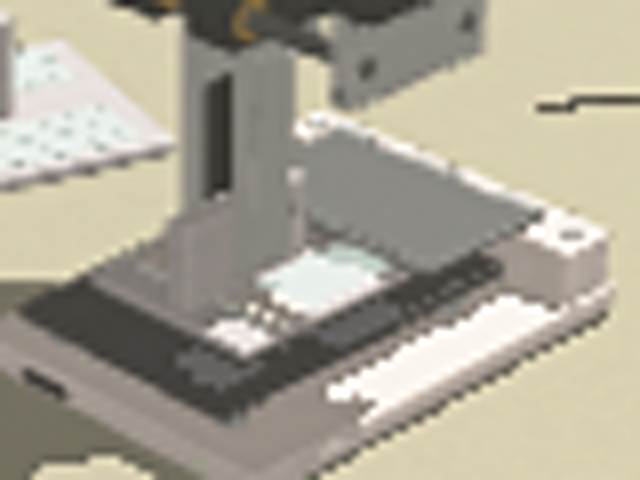

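View pics/i_top.png

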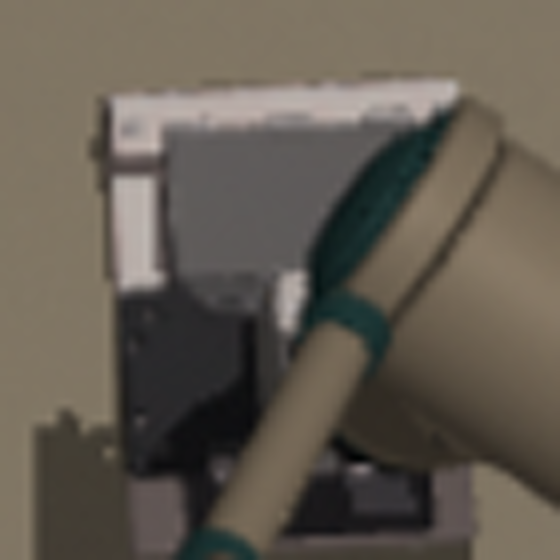

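```bash
python3 - <<'E'
from fit import *
obs={"scene":([[-50,38,5],[-50,-38,5]],np.array([[320.75,228.9],[339.9,238.9]]))}
y=.0399;u=np.array([np.cos(y),np.sin(y)]); v=np.array([-u[1],u[0]])
s=least_squares(lambda p: (proj("scene",[np.r_[np.array([.4827,-.23])+u*(p[0]-.05)+v*(p[1]+k),.0368] for k in(.038,-.038)])-obs["scene"][1]).ravel(),[-.016,0])
print(s.x,s.fun)
E
```

```text
[-0.01788193  0.0033823 ] [-0.16701729  0.14984493  0.16027716 -0.15086679]
```

```bash
python3 - <<'E'
from fit import *
px=np.array([[320.75,228.9],[339.9,238.9]]);st=np.array([[312.1,233.4],[338.25,246.75]])
y=.0399;u=np.array([np.cos(y),np.sin(y)]); v=np.array([-u[1],u[0]])
def f(x,h,z,px): 
    s=least_squares(lambda p: (proj("scene",[np.r_[np.array([.4827,-.23])+u*p[0]+v*(p[1]+k),z] for k in(h,-h)])-px).ravel(),[x,0]); return s.x
a=f(-.09,.05,.03,st); b=f(-.066,.038,.0368,px); print(a,b,"rel",b-a+[-.04,0])
E
```

```text
[-0.09342495 -0.00197806] [-0.06788193  0.0033823 ] rel [-0.01445698  0.00536035]
```

```bash
cat > ov.py <<'E'
from h import *
from fit import proj
import cv2
def overlay(n,ox,oy,zu,out,box,s,roff=(0,0)):
    im=vision.snapshot(n)[:,:,::-1]; x0,y0,w,h=box
    a=cv2.resize(im[y0:y0+h,x0:x0+w],None,fx=s,fy=s,interpolation=cv2.INTER_CUBIC)
    u=np.array([np.cos(YAW),np.sin(YAW)]); v=np.array([-u[1],u[0]])
    def box_(xa,xb,ya,yb,z,col):
        P=[np.r_[RD+roff+u*x+v*y,z] for x,y in((xa,ya),(xb,ya),(xb,yb),(xa,yb))]
        q=((proj(n,P)+.5-[x0,y0])*s).astype(int); cv2.polylines(a,[q.reshape(-1,1,2)],True,col,1)
    box_(-.09,.055,-.05,.05,.03,(0,255,255))
    box_(-.095,.065,-.07,.07,.014,(0,255,0))
    box_(.015,.075,-.05,.05,.042,(255,0,255))
    box_(ox-.05,ox+.05,oy-.038,oy+.038,zu+.005,(0,0,255))
    box_(ox-.045,ox+.015,oy-.006,oy+.006,zu+.037,(255,0,0))
    cv2.imwrite(out,a)
E
python3 - <<'E'
from ov import *
overlay("scene",-.016,0,.0318,"pics/o1.png",(305,200,75,55),10)
overlay("top",-.016,0,.0318,"pics/o2.png",(355,185,60,70),8)
E
```

```text
(no output)
```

View pics/o1.png

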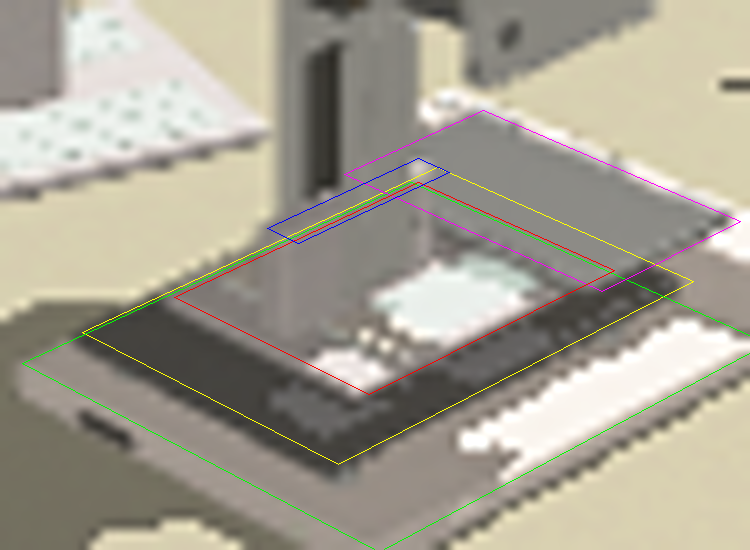

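View pics/o2.png

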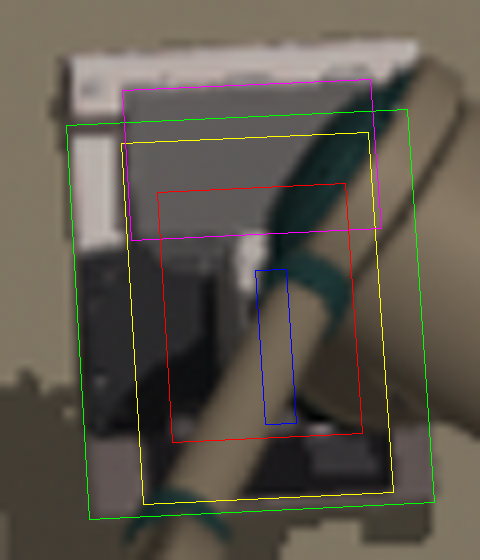

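```bash
python3 - <<'E'
from ov import *
D=.0015
def F(n=6):
    a=[]
    for _ in range(n): r.hold(.03); a.append(telemetry.current_wrist_force())
    return np.mean(a,0).round(2)
r.move_l(tgt(.033,.0287,D),vel=.02); f0=F(); print(f0)
for z in (.026,.0245,.0230):
    g=r.move_l(tgt(.033,z,D),vel=.02,guard=8); print(z,g,telemetry.current_ee_pos().round(4),(F()-f0).round(2))
r.hold(.3); print((F(10)-f0).round(2)); st("pressed")
overlay("scene",-.016,0,.026,"pics/f1.png",(305,200,75,55),10)
for n in ("scene","top"):
    for t in("carrier","carrier_edge","leaf_bend","stage_top"): print(n,t,[(round(d['score'],2),np.round(d['at'],3).tolist()) for d in models.mark_of(t,n) if abs(d['at'][1]+.23)<.08])
im=vision.snapshot("scene"); cv2.imwrite("pics/f2.png",cv2.resize(im[150:260,290:400,::-1],None,fx=5.4,fy=5.4,interpolation=cv2.INTER_CUBIC))
E
```

```text
[ 0.51  0.26 -1.45]
0.026 False [ 0.4511 -0.23    0.0262] [ 0.12 -0.52  2.45]
0.0245 False [ 0.4511 -0.23    0.0247] [ 0.78 -0.68  3.91]
0.023 False [ 0.451  -0.23    0.0232] [ 1.09 -1.05  5.15]
[ 1.91 -1.69  4.82]
pressed t 23.09 p [ 0.4508 -0.2299  0.0231] F [ 2.55 -1.91  2.67] M [-0.22 -0.27 -0.03] open 0.0116
scene carrier [(0.97, [0.466, -0.229, 0.025])]
scene carrier_edge [(0.79, [0.517, -0.225, 0.028]), (0.55, [0.445, -0.231, 0.048])]
scene leaf_bend [(0.81, [0.494, -0.229, 0.041])]
scene stage_top [(0.59, [0.463, -0.232, 0.027])]
top carrier []
top carrier_edge []
top leaf_bend [(0.8, [0.499, -0.229, 0.042])]
top stage_top []
```

View pics/f1.png

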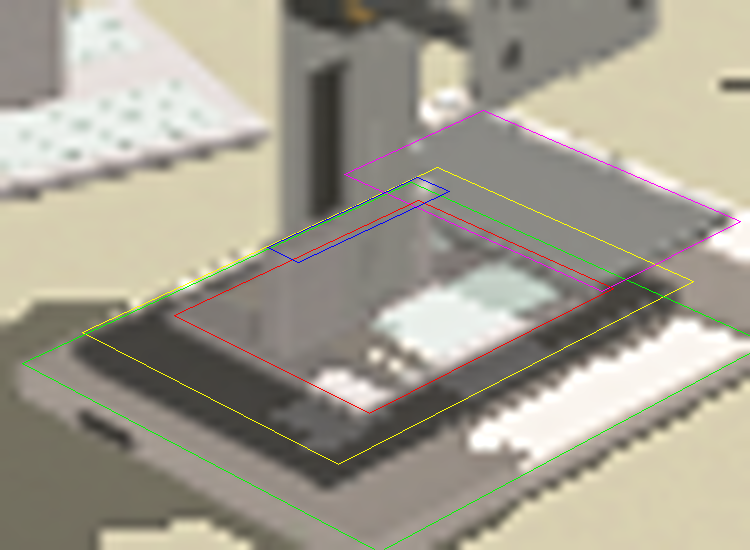

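View pics/f2.png

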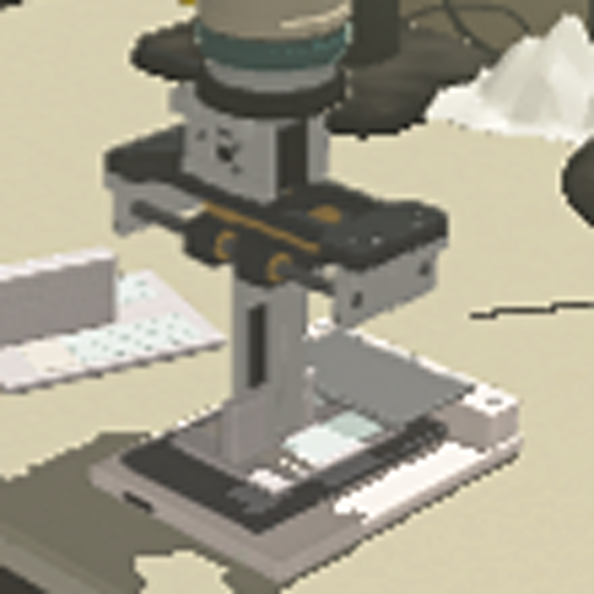

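```bash
python3 - <<'E'
from h import *
for _ in range(3):
    r.hold(.3); st()
f=np.array(telemetry.current_wrist_force())
if abs(f[2]+1.45-4.9)<1.8 and np.hypot(f[0],f[1])<6:
    r.sign_off(); print("signed off")
E
```

```text
t 23.89 p [ 0.4507 -0.2298  0.023 ] F [ 2.2  -1.46  3.56] M [-0.29 -0.31 -0.02] open 0.0118
 t 24.19 p [ 0.4507 -0.2298  0.023 ] F [ 2.9  -1.56  4.28] M [-0.34 -0.26  0.02] open 0.0117
 t 24.49 p [ 0.4507 -0.2298  0.023 ] F [ 2.27 -1.39  3.8 ] M [-0.35 -0.32  0.  ] open 0.0119
the job is handed in; nothing more can be done
signed off
```

I picked up the small grey carrier by its bar, slid its front edge under the shut leaf, pressed the stage about half-way down, and handed in still gripping at 30 N. The clock read 24.5 s at hand-in. No verdict is reported, so what follows is from my own last checks.

**Stage:** I found the unpressed stage top by touch at TCP z = 0.027 and finished at 0.023, so it is about 4 mm down. The push was about 5 N, which fits the given spring.

**Tuck:** The front edge is about 18–20 mm past the bend. The leaf shows at the same place in the picture as before, and the slide-in met no force, so I take it as not lifted.

**Centring:** My views disagreed. The final scene picture put the carrier about 1 mm (against the leaf) to 3 mm (against the stage) toward +y. My estimate from the top view was about 1 mm the other way. I took the mean, roughly 1 mm off, and left it.

**First grasp failed:** The jaws shut on nothing above the bar. The pictures put the fingertips about 39 mm higher than the TCP reading and stated tool length imply. I lowered further under a force guard, gripped the bar, and used heights relative to that grasp from then on. Touching the stage gave the expected height.

**Sideways force:** A steady 2.5–3 N sideways remained on the tool while pressing. I put this down to friction of the plate on the stage. It did not point like a push from the lip.

I did not touch the other things on the desk.

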